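# Refit the filter cover of a desktop air cleaner

### The arm

A 6-joint arm with a two-finger parallel gripper is mounted at the origin on a cart in front of the work surface, level with it; the furniture and walls round the work are solid. World frame = base frame: x ahead of the robot, y to its left, z up, the work surface at z = 0. Lengths are in mm, angles in rad, forces in N, time in s.
With the tool pointing down it reaches from about 350 to 875 mm from the base axis. Payload 4.2 kg.
Tool frame: the origin (TCP) lies midway between the tips of the shut fingers; the grasp point (between the pads) lies 19 mm behind it; z points along the fingers, y is the line along which they close (so a half turn about z gives the same grasp; the last joint's range is limited). The gripper opens to 85 mm and grips with 20 to 120 N. Pads are 22 mm wide; open, the fingers measure 114 mm over their backs; the gripper's body (76 mm by 85 mm) begins 54 mm behind the grasp point. The pads swing forward as they close: fully open they stand 13 mm farther back than shut.
Start: joints at [1.394, 0.385, 0.008, 0, -1.194, -0.259], TCP at [263.801, 566.576, 231.312] pointing down, gripper open.
Joint ranges: [-3.14, 3.14], [-1.21, 2.06], [-1.07, 1.41], [-3.16, 2.05], [-2.99, -0.16], [-3.1, 3.1]. Speed limits (rad/s): [2.79, 2.79, 3.14, 3.14, 3.14, 3.14].

### API

Orientations are given as a unit quaternion [x, y, z, w].
In Python, from bench import read_state, get_image, job_done gives the robot as it stands.
- The arm moves only by the tool servo_tool, never from a script. Its arguments are lists of equal length, an entry for each row: "rotation": the turn, a rotation vector about the world's x, y, z scaled (see below), a list of three; "slide": the shift along the world's x, y, z scaled (see below), a list of three; "grip": the opening, from -1 (shut) to 1 (fully open). In form: {"rotation": [[rx, ry, rz], ...], "slide": [[tx, ty, tz], ...], "grip": [grip, ...]}. A call has 1 to 8 rows; each row is the pose to reach, as a shift and turn from the pose commanded when the call began, turning the shorter way round; what a row does not reach only later rows make up. The controller multiplies each number of a shift by 0.2 m and each number of a turn by 360 degrees. A row lasts 1/8 s, in which the tool goes at most 62.5 mm and 10.7 degrees, less where a joint would pass 70% of its speed; a pose out of reach is approached as far as the arm can. A call with a number of a shift or a turn outside -1 to 1 is refused whole. A call with a gripper value outside its range is refused whole. The fingers move at their own pace and stop on an object; the grip force is fixed at half the most. Time passes only in rows, so rows that repeat a pose let the fingers close. It gives the time, the measured TCP pose, the force, the opening and the grip force at its end, in the units of the state.
- read_state(): the state, without advancing time (a new reading comes with each control period).
- get_image(name): name is "side" or "top" or "wrist"; returns a dict with "image" (420x560x3 uint8, red, green, blue), "depth" (420x560 float32, mm along the optical axis (not along the pixel's ray), 0 where there is no reading), "camera_matrix" (3x3 intrinsics, pixels), "k1" (the pictures are not rectified: a ray, as slopes to the right and down, at radius r is drawn at 1 + k1 r^2 times it, then the intrinsics apply), "rvec" (rotation vector, rad) and "tvec" (3), from world to camera coordinates, as OpenCV has them; the wrist camera has in their place "hand_eye" (4x4, takes a point from camera to tool coordinates, whose origin is the TCP and whose axes are the flange's). Camera axes: x right, y down, z forward; pixel columns grow to the right and rows downward; lengths in mm; the calibration is good to about 2 mm. A picture is of the moment at which its call begins: read the wrist's pose just before it.
- job_done(): hands the job in; it is judged then, once.
The state is a dict: "clock": time; "joints": joint angles; "joint_vel": joint speeds; "joint_efforts": joint torques, N m; "position": TCP position; "ee_rot": TCP orientation; "contact_force": force on the tool from outside, world axes, zero at the start; "wrist_torque": the same for the moment, N m; "gripper_width": finger opening in mm; "grasp_force": force on a finger pad.
Only numpy, scipy, OpenCV 4.12 (cv2) and the standard library are available. Lean on these libraries where they do the work, as an engineer would, in place of code of your own. Each camera call takes 0.05 s, during which the arm holds its last target. There are 200 camera calls.

### The job

The filter of the small air cleaner on the desk has been changed: put its cover back. Hook the cover's blue lip under the blue ledge while the cover is tilted, lip end low, then swing it down and press it gently until it lies flat and fully home and the orange spring catch has snapped over its edge; let go. Its inner frame sits slack, so go by feel, never force or slam the cover, and leave the bottle, the stapler and the specimen cup where they stand.

Things in the scene. Friction and masses are not known exactly. Their poses are not given: they have to be found in the camera images.
- cleaner: Air cleaner, low white box 190 x 124 x 57 mm, fixed. Origin on the desk under the middle of its open filter bay; x runs along the bay from ledge end (-x, nearer the robot) to catch end (+x), z up. A grey inner frame carries ledge, seat and catch; IT SITS SLACK: up to 5 mm off along x and 3 mm off in height, different each time but firm: feel for it. Sizes given are for the frame in mid place.
- seat (a point): Middle of the seat, 54 mm above the cleaner's origin (mid place of the slack), axes as the cleaner: two side rails, x -30 to 65 mm. Side walls 95 mm apart, 6 mm higher than the seat; end wall at x = 68 mm with the catch in its middle. The cover fits with its plate's middle over this point, axes parallel; it must be drawn to within 2 mm of the slot's back wall to pass the catch.
- ledge (a point): Middle of the lower edge of the blue ledge that faces +x: 68 mm from seat along -x, 5.5 mm above seat level (mid place), axes as the cleaner. The ledge is a bar across the bay, 6.5 mm thick, top 12 mm above the seat. The slot under it is open towards +x, over 18 mm deep below the seat, its back wall 11 mm behind this point: the lip tip home against it puts the cover lengthwise in place.
- cover_grip (a point): Middle of the upright blue grip of the loose cover (0.11 to 0.18 kg), a white plate 130 x 90 x 6 mm. The grip is a fin 10 mm (x) by 50 mm (y), 28 mm high over the plate, 15 mm from the plate's middle towards +x; this point is 20 mm above the plate's underside. Axes are the cover's: -x points to the lip, z out of the outer face (up).
- cover_lip (a point): Middle of the tip of the cover's blue lip: a tongue 60 mm wide, 4 mm thick, level with the plate's underside, standing out 14 mm beyond the plate's -x edge (this point: 94 mm from cover_grip along -x, 18 mm lower). Axes as cover_grip.
- catch (a joint): Orange spring catch, 26 mm wide, in the +x end: travel in m, 0 = sprung out over the cover, up to 0.008 pushed back. Its sloping face (30 degrees from upright) reaches 16 mm above the seat; the cover's edge pressed down on it drives it back about 3 mm, then it snaps out over the edge. Pressing on the grip takes about 5 to 14 N.
- bottle: Clear plastic water bottle, 53 mm across, 184 mm high, standing; origin at its underside. To be left alone.
- stapler: Grey and black desk stapler, 133 x 37 x 54 mm; origin at the centre of its underside. To be left alone.
- specimen_cup: Clear specimen cup with white lid, 58 mm across, 65 mm high; origin at its underside. To be left alone.

How it is judged:
By the outcome, as a careful person would: the job done as asked, in the order asked, and still so for the second after the job is handed in, with the robot touching nothing.
It also fails if it takes over 51 s, if anything falls off the work surface, if the arm or the gripper's body presses on something with over 40 N, if the wrist force passes 120 N, or if a joint passes its speed limit or range.

## Working session

There is one attempt and no reset: what is moved stays moved. The work goes in short steps, Python scripts to look and compute and a tool call to move; the robot and the scene stay as the last step left them, time stands still between calls to the robot, and variables do not carry over. Pictures are saved under pics/ and viewed, at most 10 in all, crops included, and the job is handed in when it is done.

Besides the shell and the picture viewer there is one more tool, called after ">>>" as name(argument=value, ...), one argument or row to a line, values as JSON. servo_tool: Moves the arm, as the interface text tells. Shifts and turns lie within -1 to 1; 1 stands for 0.2 m of shift or 360 degrees of turn. Its arguments: {"type":"object","properties":{"rotation":{"type":"array","items":{"type":"array","items":{"type":"number","minimum":-1,"maximum":1}}},"slide":{"type":"array","items":{"type":"array","items":{"type":"number","minimum":-1,"maximum":1}}},"grip":{"type":"array","items":{"type":"number"}}},"required":["rotation","slide","grip"]}

```bash
ls; mkdir -p pics
python3 - <<'E'
from bench import *
import cv2,numpy as np,pickle
d={n:get_image(n) for n in("side","top")}
pickle.dump(d,open('d.pkl','wb'))
for n in d: cv2.imwrite(f'pics/{n}0.png',d[n]['image'][:,:,::-1]); print(n,d[n]['camera_matrix'].tolist(),d[n]['k1'],d[n]['rvec'],d[n]['tvec'])
print(read_state())
E
```

```text
pics
side [[493.95355460343507, 0.0, 276.9360837473302], [0.0, 493.95355460343507, 208.773231155808], [0.0, 0.0, 1.0]] -0.07648533735630689 [ 0.0685127  -2.65582102  1.65632603] [ 556.49010736   32.82148828 1103.32828063]
top [[459.4097372488241, 0.0, 279.5481034327389], [0.0, 459.4097372488241, 208.7313014249926], [0.0, 0.0, 1.0]] 0.024266851885161946 [ 2.13420183 -2.10133624  0.21120548] [ 63.16578334 579.34195236 963.16274833]
{'clock': 0.1, 'joints': array([ 1.39361770e+00,  3.85496184e-01,  6.74159073e-03, -4.44384861e-04,
       -1.19398810e+00, -2.58610114e-01]), 'joint_vel': array([-0.0009363 , -0.00036716,  0.00309438,  0.0012891 ,  0.00065724,
        0.00053973]), 'joint_efforts': array([-3.24856319e-04, -3.93317020e+01,  1.88930994e+01,  4.19799596e+00,
       -2.57072250e-03,  2.66755407e-06]), 'position': array([263.58343556, 566.11796557, 230.31141904]), 'ee_rot': array([ 9.76336592e-01, -2.16254177e-01, -1.66740586e-04,  9.80781008e-04]), 'contact_force': array([0.40341928, 0.10840459, 0.02047419]), 'wrist_torque': array([0.0199845 , 0.03348313, 0.02790235]), 'grasp_force': 0.0, 'gripper_width': 85.27976754275281}
```

View pics/top0.png

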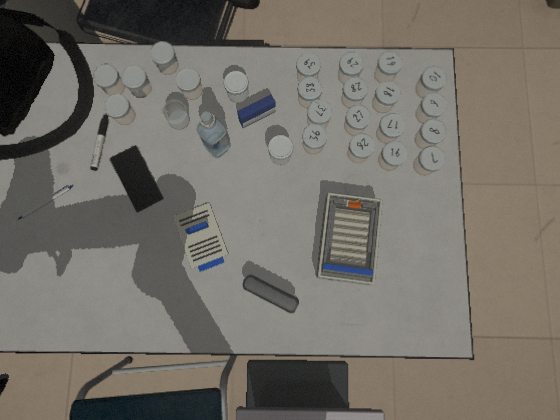

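View pics/side0.png

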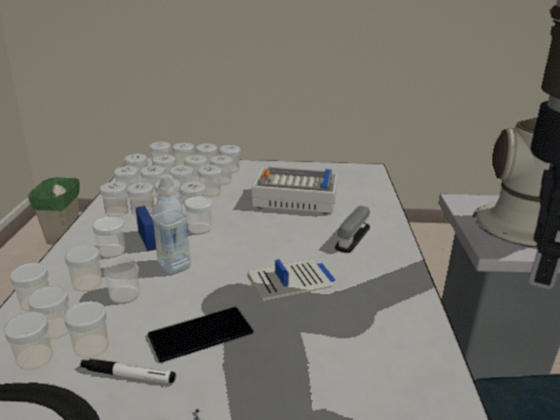

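Top view: the cleaner is at about (348,238), with its blue ledge at (347,270) and orange catch at (355,204). The cover lies flat at (204,238), fin at (197,227) and lip at (211,264). The stapler is at (270,294) and the bottle at (213,135).

```bash
cat > h.py <<'E'
import cv2,numpy as np,pickle
from scipy.spatial.transform import Rotation as R
def cam(im,T=None):
    # returns world->cam Rm,t
    if 'rvec' in im: return cv2.Rodrigues(np.array(im['rvec'],float))[0],np.array(im['tvec'],float).ravel()
    M=np.linalg.inv(T@np.array(im['hand_eye'])); return M[:3,:3],M[:3,3]
def slopes(im,uv):
    uv=np.atleast_2d(np.array(uv,float)); D=np.array([im['k1'],0,0,0],float)
    return cv2.undistortPoints(uv[:,None],np.array(im['camera_matrix']),D)[:,0]
def onplane(im,uv,z,T=None):
    Rm,t=cam(im,T); s=slopes(im,uv); d=np.c_[s,np.ones(len(s))]@Rm; c=-Rm.T@t
    return c+d*((z-c[2])/d[:,2])[:,None]
def cloud(im,T=None):
    h,w=im['depth'].shape; v,u=np.mgrid[:h,:w]; s=slopes(im,np.c_[u.ravel(),v.ravel()])
    Rm,t=cam(im,T); z=im['depth'].ravel()[:,None]; p=(np.c_[s,np.ones(len(s))]*z-t)@Rm
    return p.reshape(h,w,3)
def tool(st):
    T=np.eye(4);T[:3,:3]=R.from_quat(st['ee_rot']).as_matrix();T[:3,3]=st['position'];return T
def mask(im,col):
    hsv=cv2.cvtColor(im['image'],cv2.COLOR_RGB2HSV)
    lo,hi={'blue':((100,120,50),(130,255,255)),'orange':((5,140,80),(20,255,255))}[col]
    return cv2.inRange(hsv,lo,hi)
def blobs(im,col,amin=25):
    n,l,s,c=cv2.connectedComponentsWithStats(mask(im,col))
    return [(l==i,s[i],c[i]) for i in range(1,n) if s[i][4]>=amin]
def shoot(name):
    from bench import get_image,read_state
    st=read_state(); im=get_image(name); im['T']=tool(st); return im
E
python3 - <<'E'
from h import *
d=pickle.load(open('d.pkl','rb'))
np.set_printoptions(precision=1,suppress=True)
for n in d:
    im=d[n];P=cloud(im)
    for c in('blue','orange'):
        for m,s,ce in blobs(im,c):
            p=P[m]; p=p[im['depth'][m]>0]
            rect=cv2.minAreaRect(np.argwhere(m)[:,::-1].astype(np.float32))
            print(n,c,s[4],ce,np.median(p,0),rect, 'zpct',np.percentile(p[:,2],[5,50,95]))
            print('   box on z:',[(z,onplane(im,cv2.boxPoints(rect),z).round(1)[:,:2].tolist()) for z in (4,)])
    print('base in',n,-cam(im)[0].T@cam(im)[1])
im=d['top']
for n,uv in dict(bottle=(213,135),st1=(247,283),st2=(294,304),coverTL=(178,210)).items(): print(n,onplane(im,uv,0))
print(cloud(im)[[150,264,330,150],[400,205,150,20]])
E
```

```text
side blue 83 [325.4 178.6] [448.2 -66.5  67.8] ((325.36798095703125, 178.4759979248047), (4.651021480560303, 17.97798728942871), 10.304847717285156) zpct [64.5 67.8 69.5]
   box on z: [(4, [[450.1, -161.6], [436.4, -285.8], [424.0, -280.6], [438.7, -157.2]])]
side blue 513 [145.9 227.9] [807.5 164.7  45.8] ((145.83958435058594, 228.1365203857422), (42.8807373046875, 14.254631042480469), 83.2901611328125) zpct [ 8.9 45.8 60.1]
   box on z: [(4, [[884.1, -9.2], [853.7, -20.2], [791.1, 169.8], [817.4, 178.2]])]
side blue 199 [281.4 272.6] [538.3 272.3  26.2] ((281.3146057128906, 272.3033752441406), (26.499948501586914, 9.751980781555176), 57.9946174621582) zpct [10.9 26.2 33.9]
   box on z: [(4, [[560.9, 209.4], [546.1, 190.0], [518.0, 264.2], [532.3, 281.0]])]
side blue 85 [326.2 272.1] [456.1 231.2   3.2] ((325.9268493652344, 271.6585388183594), (21.864328384399414, 4.060518264770508), 51.34019470214844) zpct [1.7 3.2 4.6]
   box on z: [(4, [[471.5, 206.3], [465.2, 197.0], [442.6, 253.2], [448.8, 261.6]])]
side orange 33 [265.7 173.6] [587.8 -83.6  65.8] ((265.2500305175781, 173.75001
[... 1003 characters left out ...]
3  68.5] ((347.5821228027344, 268.8975830078125), (49.76669692993164, 5.314453125), 7.765166282653809) zpct [65.9 68.5 71.6]
   box on z: [(4, [[452.3, -28.0], [464.3, -29.7], [450.9, -141.9], [439.0, -139.9]])]
top orange 84 [354.4 204.1] [588.6 -92.4  68.2] ((354.5, 204.00003051757812), (11.65926456451416, 7.069979667663574), 7.125016689300537) zpct [62.8 68.2 73.7]
   box on z: [(4, [[596.2, -88.7], [613.0, -91.0], [610.0, -118.0], [593.2, -115.7]])]
base in top [ 377.7   71.6 1058.1]
bottle [[769.5 236.2   0. ]]
st1 [[416.5 143.5   0. ]]
st2 [[371.4  36.3   0. ]]
coverTL [[583.  310.1   0. ]]
[[ 717.  -198.4   63.3]
 [ 457.7  240.3    4. ]
 [ 310.5  356.    -0.7]
 [ 722.5  693.1    1.5]]
```

>>> servo_tool(
  rotation=[
    [0, 0, -0.03],
    [0, 0, -0.06],
    [0, 0, -0.09],
    [0, 0, -0.12],
    [0, 0, -0.12],
  ],
  slide=[
    [0.2, -0.2, 0],
    [0.45, -0.45, 0],
    [0.7, -0.7, 0],
    [1, -1, 0],
    [1, -1, 0],
  ],
  grip=[1, 1, 1, 1, 1],
)

```text
clock: 0.72
position: [465.1, 364.2, 230.9]
ee_rot: [0.827, -0.562, -0.0, 0.001]
contact_force: [0.3, 0.0, 0.7]
gripper_width: 85.4
grasp_force: 0.0
```

>>> servo_tool(
  rotation=[
    [0, 0, 0],
    [0, 0, 0],
    [0, 0, 0],
    [0, 0, 0],
  ],
  slide=[
    [0.1, -0.2, 0],
    [0.2, -0.4, 0],
    [0.3, -0.5, 0],
    [0.3, -0.5, 0],
  ],
  grip=[0.2, 0, 0, 0],
)

```text
clock: 1.23
position: [524.5, 265.0, 230.7]
ee_rot: [0.827, -0.562, -0.0, 0.001]
contact_force: [-0.1, -0.1, 0.0]
gripper_width: 42.6
grasp_force: 0.0
```

```bash
cat > look.py <<'E'
import sys
from h import *
np.set_printoptions(precision=1,suppress=True)
tag=sys.argv[1]; im=shoot('wrist'); pickle.dump(im,open(f'w{tag}.pkl','wb'))
cv2.imwrite(f'pics/w{tag}.png',im['image'][:,:,::-1])
P=cloud(im,im['T']); print(im['T']); print(np.array(im['hand_eye']))
for c in('blue','orange'):
    for m,s,ce in blobs(im,c,60):
        p=P[m]; p=p[im['depth'][m]>0]
        r=cv2.minAreaRect(np.argwhere(m)[:,::-1].astype(np.float32))
        print(c,s,ce,r); 
        if len(p): print('  z pct',np.percentile(p[:,2],[3,25,50,75,97]),'med',np.median(p,0))
E
python3 look.py 1
```

```text
[[  0.4  -0.9  -0.  524.5]
 [ -0.9  -0.4  -0.  265. ]
 [  0.    0.   -1.  230.7]
 [  0.    0.    0.    1. ]]
[[  -0.    -1.    -0.3   68.5]
 [   1.    -0.     0.     0.3]
 [  -0.    -0.3    1.  -142.9]
 [   0.     0.     0.     1. ]]
blue [ 54  35  23  29 240] [66.3 50.6] ((66.41177368164062, 48.647064208984375), (32.49977493286133, 17.947635650634766), 75.96376037597656)
  z pct [71.8 77.7 83.5 88.2 93.6] med [713.6 218.1  83.5]
blue [337 138  15  56 678] [343.9 165.3] ((343.97833251953125, 165.51991271972656), (12.2393798828125, 55.49351119995117), 2.38594388961792)
  z pct [2.9 3.9 4.4 4.9 6. ] med [457.8 227.3   4.4]
blue [255 145  11  52 535] [260.1 170.3] ((260.0, 170.5), (51.0, 10.0), 90.0)
  z pct [30.7 33.5 34.1 34.6 35.5] med [538.1 259.1  34.1]
```

View pics/w1.png

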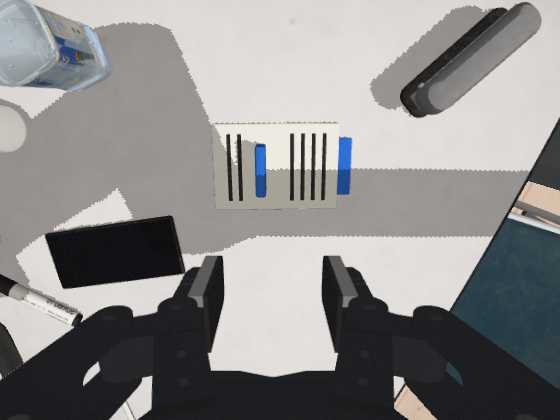

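>>> servo_tool(
  rotation=[
    [0, 0, 0],
    [0, 0, 0],
    [0, 0, 0],
    [0, 0, 0],
    [0, 0, 0],
  ],
  slide=[
    [0.068, -0.03, -0.25],
    [0.068, -0.03, -0.5],
    [0.068, -0.03, -0.75],
    [0.068, -0.03, -0.9],
    [0.068, -0.03, -0.9],
  ],
  grip=[0, 0, 0, 0, 0],
)

```text
clock: 1.9
position: [535.3, 260.2, 48.7]
ee_rot: [0.829, -0.56, -0.001, 0.003]
contact_force: [0.1, -1.0, 0.7]
gripper_width: 42.7
grasp_force: 0.0
```

```bash
python3 look.py 2
```

```text
[[  0.4  -0.9  -0.  535.3]
 [ -0.9  -0.4  -0.  260.2]
 [  0.    0.   -1.   48.7]
 [  0.    0.    0.    1. ]]
[[  -0.    -1.    -0.3   68.5]
 [   1.    -0.     0.     0.3]
 [  -0.    -0.3    1.  -142.9]
 [   0.     0.     0.     1. ]]
blue [ 404  181   32  100 2173] [419.5 229.9] ((419.6405029296875, 230.6737060546875), (22.193586349487305, 101.39790344238281), 6.044092655181885)
  z pct [3.3 4.  4.5 4.9 5.6] med [458.4 226.4   4.5]
blue [ 254  193   22  108 2123] [264.6 246.3] ((264.3891296386719, 246.51791381835938), (107.14894104003906, 20.29874610900879), 89.36341094970703)
  z pct [15.9 33.5 34.  34.5 35.3] med [540.1 256.4  34. ]
```

>>> servo_tool(
  rotation=[
    [0, 0, 0],
    [0, 0, 0],
    [0, 0, 0],
    [0, 0, 0],
  ],
  slide=[
    [0.018, -0.01, -0.1],
    [0.018, -0.01, -0.17],
    [0.018, -0.01, -0.195],
    [0.018, -0.01, -0.195],
  ],
  grip=[0, 0, 0, 0],
)

```text
clock: 2.45
position: [541.1, 258.8, 12.7]
ee_rot: [0.828, -0.56, 0.0, -0.0]
contact_force: [0.2, -0.0, 0.3]
gripper_width: 42.5
grasp_force: 0.0
```

>>> servo_tool(
  rotation=[
    [0, 0, 0],
    [0, 0, 0],
    [0, 0, 0],
    [0, 0, 0],
    [0, 0, 0],
    [0, 0, 0],
  ],
  slide=[
    [0, 0, 0],
    [0, 0, 0],
    [0, 0, 0],
    [0, 0, 0],
    [0, 0, 0],
    [0, 0, 0],
  ],
  grip=[-0.3, -0.5, -0.7, -1, -1, -1],
)

```text
clock: 3.2
position: [541.2, 258.7, 12.8]
ee_rot: [0.828, -0.56, 0.0, -0.0]
contact_force: [-1.4, 0.2, 4.1]
gripper_width: 8.8
grasp_force: 61.1
```

>>> servo_tool(
  rotation=[
    [0, 0, 0],
    [0, 0, 0],
    [0, 0, 0],
    [0, 0, 0],
    [0, 0, -0.02],
    [0, 0, -0.05],
    [0, 0, -0.0786],
    [0, 0, -0.0786],
  ],
  slide=[
    [0, 0, 0.08],
    [0, 0, 0.28],
    [0, 0, 0.5],
    [0, -0.1, 0.7],
    [-0.05, -0.35, 0.88],
    [-0.1, -0.6, 0.9],
    [-0.2, -0.85, 0.9],
    [-0.2, -0.95, 0.9],
  ],
  grip=[-1, -1, -1, -1, -1, -1, -1, -1],
)

```text
clock: 4.2
position: [499.0, 66.2, 192.8]
ee_rot: [-0.665, 0.747, 0.0, -0.0]
contact_force: [0.5, 1.1, -1.9]
gripper_width: 8.7
grasp_force: 60.3
```

>>> servo_tool(
  rotation=[
    [0, 0, 0],
    [0, 0, 0],
    [0, 0, 0],
  ],
  slide=[
    [0, 0, 0],
    [0, 0, 0],
    [0, 0, 0],
  ],
  grip=[-1, -1, -1],
)

```text
clock: 4.58
position: [501.4, 69.5, 192.1]
ee_rot: [-0.667, 0.745, 0.0, -0.0]
contact_force: [0.8, -0.0, -2.8]
gripper_width: 8.7
grasp_force: 60.3
```

```bash
python3 look.py 3
```

```text
[[ -0.1  -1.   -0.  501.4]
 [ -1.    0.1  -0.   69.5]
 [  0.    0.   -1.  192.1]
 [  0.    0.    0.    1. ]]
[[  -0.    -1.    -0.3   68.8]
 [   1.    -0.     0.     1. ]
 [  -0.    -0.3    1.  -142.9]
 [   0.     0.     0.     1. ]]
blue [ 316    0   21   70 1250] [326.1  33.9] ((326.049072265625, 34.380271911621094), (18.17347526550293, 69.3318099975586), 1.7357045412063599)
  z pct [67.2 68.3 68.8 69.3 70.1] med [449.7 -44.5  68.8]
blue [ 436  205   43  116 2987] [457.  261.6] ((457.1040344238281, 262.82366943359375), (26.457950592041016, 119.44092559814453), 8.746162414550781)
  z pct [182.5 183.3 183.7 184.1 184.8] med [413.9  79.1 183.7]
blue [ 260  220   27  134 3190] [272.6 285.5] ((273.0, 286.5), (133.0, 26.0), 90.0)
  z pct [193.5 212.6 213.3 213.7 214.5] med [499.9  64.6 213.3]
orange [109   0  23  12 230] [119.7   4.8] ((120.0, 5.5), (22.0, 11.0), 0.0)
  z pct [55.7 65.1 66.8 70.1 72.7] med [589.9 -80.7  66.8]
```

View pics/w3.png

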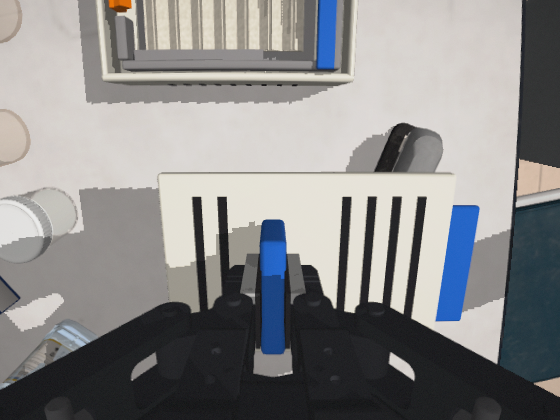

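>>> servo_tool(
  rotation=[
    [0, 0, 0],
    [0, 0, 0],
    [0, 0, 0],
    [0, 0, 0],
  ],
  slide=[
    [0, -0.15, 0.1],
    [0, -0.25, 0.2],
    [0, -0.25, 0.2],
    [0, -0.25, 0.2],
  ],
  grip=[-1, -1, -1, -1],
)

```text
clock: 5.12
position: [500.7, 19.2, 231.5]
ee_rot: [-0.666, 0.746, 0.0, -0.0]
contact_force: [0.6, 0.6, -2.2]
gripper_width: 8.8
grasp_force: 60.4
```

```bash
python3 look.py 4
```

```text
[[ -0.1  -1.   -0.  500.7]
 [ -1.    0.1   0.   19.2]
 [ -0.    0.   -1.  231.5]
 [  0.    0.    0.    1. ]]
[[  -0.    -1.    -0.3   68.8]
 [   1.    -0.     0.     1. ]
 [  -0.    -0.3    1.  -142.9]
 [   0.     0.     0.     1. ]]
blue [ 315    0   20  136 2089] [324.2  66.4] ((324.3872985839844, 67.4826431274414), (16.135047912597656, 135.45516967773438), 1.6211458444595337)
  z pct [67.3 68.3 68.8 69.3 70.2] med [445.9 -77.7  68.8]
blue [ 436  205   43  116 2989] [457.  261.7] ((456.45947265625, 262.7432556152344), (26.468238830566406, 119.68246459960938), 9.462322235107422)
  z pct [222.  222.8 223.2 223.7 224.3] med [413.2  28.8 223.2]
blue [ 260  220   27  134 3190] [272.6 285.5] ((273.0, 286.5), (133.0, 26.0), 90.0)
  z pct [232.8 252.1 252.7 253.2 253.9] med [499.2  14.4 252.7]
blue [  2 265  51  54  82] [ 26.3 291. ] ((26.89082145690918, 291.6027526855469), (72.86283874511719, 1.413564682006836), 46.7357063293457)
  z pct [0.7 1.8 2.4 3.1 4.4] med [810.  125.4   2.4]
blue [   0  293   39   63 1318] [ 13.5 328.1] ((6.398900032043457, 324.9643859863281), (54.85881042480469, 35.66182327270508), 45.97101593017578)
  z pct [32.4 39.6 49.4 58.7 60.3] med [801.  148.   49.4]
orange [139  51  21  35 639] [148.6  68.3] ((148.6629638671875, 68.0966796875), (34.320919036865234, 18.973739624023438), 86.98721313476562)
  z pct [64.3 66.5 68.7 71.  73. ] med [586.8 -92.5  68.7]
```

View pics/w4.png

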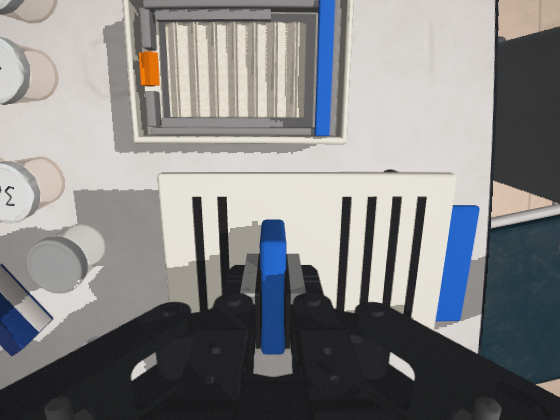

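Wrist view: the ledge is at (324,67), the catch at (149,68), and the cover is held squarely with its lip at (457,262). Next I measure everything in one frame.

Run:
```python
from h import *
np.set_printoptions(precision=2,suppress=True)
im=pickle.load(open('w4.pkl','rb'));P=cloud(im,im['T']);D=im['depth']>0
T=im['T'];print('tool yaw of y', np.degrees(np.arctan2(-T[1,1],-T[0,1])), T[:3,2])
bl=blobs(im,'blue',600); led=P[bl[0][0]&D]; lip=P[bl[1][0]&D]; fin=P[bl[2][0]&D]
print('desk z',np.median(P[150:180,500-350:155+0,2]) if 0 else np.median(P[(np.abs(P[...,2])<8)&D][:,2]))
def edge_yaw(p):  # fit line through front edge by rows
    c=p[:,:2].mean(0);u,s,v=np.linalg.svd(p[:,:2]-c,full_matrices=False);d=v[0]; d=d if d[1]>0 else -d
    return np.degrees(np.arctan2(-d[0],d[1]))
top=led[led[:,2]>67]; print('ledge yaw',edge_yaw(top),'lip yaw',edge_yaw(lip),'fin',edge_yaw(fin[fin[:,2]>250]))
# body edges: points of rim z ~55-60
rim=P[D&(np.abs(P[...,2]-58)<3.5)&(P[...,0]>400)&(P[...,0]<640)&(P[...,1]<-5)&(P[...,1]>-170)]
print('rim z',np.median(rim[:,2]),cv2.minAreaRect(rim[:,:2].astype(np.float32)))
for yaw in(edge_yaw(top),-6.5):
    a=np.radians(yaw);ex=np.array([np.cos(a),np.sin(a)]);ey=np.array([-ex[1],ex[0]])
    f=lambda p:(np.percentile(p[:,:2]@ex,[1,50,99]),np.percentile(p[:,:2]@ey,[1,50,99]),np.median(p[:,2]))
    oran=P[blobs(im,'orange')[0][0]&D]
    print('yaw',yaw);
    for n,p in dict(ledge=top,lip=lip,fin=fin[fin[:,2]>250],oran=oran,rim=rim,tcp=T[None,:3,3]).items(): print(n,*f(p))
# top view
im=pickle.load(open('d.pkl','rb'))['top'];P=cloud(im)
rim=P[(np.abs(P[...,2]-57)<4)&(P[...,0]>400)&(P[...,0]<640)&(P[...,1]<20)&(P[...,1]>-170)]
print('top rim',cv2.minAreaRect(rim[:,:2].astype(np.float32)))
```

```text
tool yaw of y -6.447344667429836 [-0.  0. -1.]
desk z -0.08508049839251454
ledge yaw -6.804423335231571 lip yaw 2.431156295680784 fin -6.550627743780328
rim z 56.807777954647975 ((517.146484375, -80.77471160888672), (117.39804077148438, 190.3336944580078), 83.10548400878906)
yaw -6.804423335231571
ledge [445.73 451.72 457.7 ] [-72.82 -24.8   30.37] 68.81710686457339
lip [400.1  406.74 413.14] [ 50.88  77.65 109.12] 223.24827220971133
fin [489.14 493.68 498.44] [ 56.34  77.34 104.38] 252.8534887381262
oran [587.98 593.29 612.13] [-35.   -22.23  -9.31] 68.74656467290772
rim [428.93 539.78 616.97] [-74.79   5.84  39.43] 56.807777954647975
tcp [494.89 494.89 494.89] [78.34 78.34 78.34] 231.53170513554826
yaw -6.5
ledge [445.46 451.56 457.61] [-75.24 -27.19  27.98] 68.81710686457339
lip [400.52 407.15 413.48] [ 48.71  75.48 106.98] 223.24827220971133
fin [489.51 493.98 498.79] [ 53.72  74.71 101.78] 252.8534887381262
oran [587.84 593.19 611.99] [-38.14 -25.4  -12.48] 68.74656467290772
rim [428.77 539.64 616.94] [-77.48   3.19  36.73] 56.807777954647975
tcp [495.3 495.3 495.3] [75.71 75.71 75.71] 231.53170513554826
top rim ((518.607666015625, -83.9500732421875), (124.16205596923828, 190.33932495117188), 83.2429428100586)
```

>>> servo_tool(
  rotation=[
    [0, 0, 0],
    [-0.0015, -0.0125, -0.001],
    [-0.003, -0.025, -0.001],
    [-0.0045, -0.0375, -0.001],
    [-0.0059, -0.0497, -0.001],
    [-0.0059, -0.0497, -0.001],
    [-0.0059, -0.0497, -0.001],
  ],
  slide=[
    [0.05, -0.13, 0],
    [0.1, -0.27, -0.05],
    [0.15, -0.4, -0.15],
    [0.206, -0.54, -0.3],
    [0.206, -0.54, -0.41],
    [0.206, -0.54, -0.41],
    [0.206, -0.54, -0.41],
  ],
  grip=[-1, -1, -1, -1, -1, -1, -1],
)

```text
clock: 6.05
position: [543.9, -88.6, 151.6]
ee_rot: [-0.656, 0.738, -0.118, 0.104]
contact_force: [0.2, 0.1, -1.1]
gripper_width: 8.4
grasp_force: 60.2
```

```bash
cat > fr.py <<'E'
from h import *
np.set_printoptions(precision=2,suppress=True)
a=np.radians(-6.8);F=np.array([[np.cos(a),np.sin(a),0],[-np.sin(a),np.cos(a),0],[0,0,1]])
def rep():
    from bench import read_state
    st=read_state();p=F@st['position'];Rt=F@R.from_quat(st['ee_rot']).as_matrix()
    cx=-Rt[:,1];cz=-Rt[:,2];tip=p-95.1*cx+12.3*(-cz)
    print('t',st['clock'],'tcp',p,'tip',tip,'tilt',np.degrees(np.arctan2(cx[2],cx[0])),'yaw',np.degrees(np.arctan2(cx[1],cx[0])),'roll',np.degrees(np.arcsin(cz[1])),'F',F@st['contact_force'],'M',F@st['wrist_torque'],'g',st['gripper_width'],st['grasp_force'])
if __name__=='__main__': rep()
E
python3 fr.py
python3 - <<'E'
from fr import *
im=pickle.load(open('w4.pkl','rb'));P=cloud(im,im['T']);lip=P[blobs(im,'blue',600)[1][0]&(im['depth']>0)]@F.T
for y in range(50,110,10):
    q=lip[(lip[:,1]>y)&(lip[:,1]<y+10)]; print(y,np.percentile(q[:,0],[2,98]))
s=shoot('side');cv2.imwrite('pics/s5.png',cv2.resize(s['image'][120:270,200:400,::-1],None,fx=4,fy=4))
E
```

```text
t 6.05 tcp [550.61 -23.61 151.59] tip [464.04 -23.73 110.34] tilt 18.112241365655947 yaw 0.06870075204413748 roll 0.013071719917445044 F [ 0.19  0.11 -1.1 ] M [-0.03  0.64  0.  ] g 8.441338841839766 60.16620576381683
50 [400.77 413.14]
60 [400.67 412.84]
70 [400.56 412.92]
80 [400.44 412.88]
90 [400.45 412.5 ]
100 [400.09 412.69]
```

View pics/s5.png

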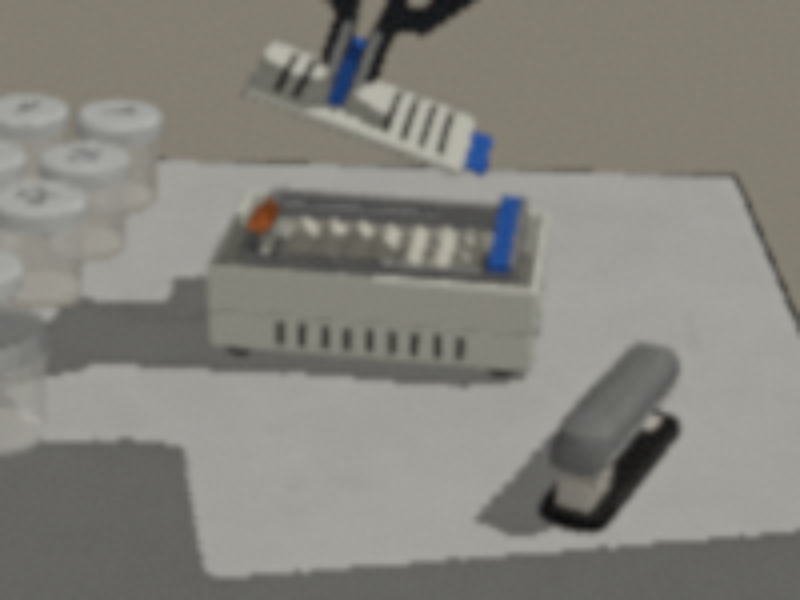

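>>> servo_tool(
  rotation=[
    [0, 0, 0],
    [0, 0, 0],
    [0, 0, 0],
    [0, 0, 0],
    [0, 0, 0],
  ],
  slide=[
    [0, 0, -0.1],
    [0, 0, -0.2],
    [0, 0, -0.24],
    [0, 0, -0.265],
    [0, 0, -0.265],
  ],
  grip=[-1, -1, -1, -1, -1],
)

```text
clock: 6.72
position: [542.8, -89.3, 97.8]
ee_rot: [-0.656, 0.739, -0.118, 0.104]
contact_force: [-0.4, -0.1, -2.3]
gripper_width: 8.6
grasp_force: 60.2
```

```bash
python3 fr.py
```

```text
t 6.725 tcp [549.55 -24.41  97.78] tip [462.95 -24.41  56.6 ] tilt 18.06341449282834 yaw -0.008385601610274632 roll 0.041129115340847414 F [-0.38 -0.19 -2.31] M [-0.01  0.75 -0.  ] g 8.585825870117514 60.183579325675964
```

>>> servo_tool(
  rotation=[
    [0, 0, 0],
    [0, 0, 0],
    [0, 0, 0],
    [0, 0, 0],
    [0, 0, 0],
  ],
  slide=[
    [0, 0, -0.01],
    [0, 0, -0.02],
    [0, 0, -0.03],
    [0, 0, -0.037],
    [0, 0, -0.037],
  ],
  grip=[-1, -1, -1, -1, -1],
)

```text
clock: 7.35
position: [542.1, -89.5, 89.7]
ee_rot: [-0.656, 0.739, -0.117, 0.104]
contact_force: [0.0, -0.6, -2.2]
gripper_width: 8.6
grasp_force: 60.2
```

```bash
python3 fr.py
```

```text
t 7.35 tcp [548.85 -24.67  89.74] tip [462.2  -24.65  48.66] tilt 17.99631378490175 yaw -0.020320236869747856 roll 0.05488267875518226 F [ 0.11 -0.62 -2.25] M [-0.09  0.8   0.02] g 8.611543583658195 60.183486342430115
```

>>> servo_tool(
  rotation=[
    [0, 0, 0],
    [0, 0, 0],
    [0, 0, 0],
    [0, 0, 0],
    [0, 0, 0],
    [0, 0, 0],
  ],
  slide=[
    [-0.015, 0.002, 0],
    [-0.03, 0.004, 0],
    [-0.04, 0.005, 0],
    [-0.05, 0.006, 0],
    [-0.06, 0.007, 0],
    [-0.06, 0.007, 0],
  ],
  grip=[-1, -1, -1, -1, -1, -1],
)

```text
clock: 8.1
position: [530.0, -88.0, 89.9]
ee_rot: [-0.656, 0.739, -0.117, 0.104]
contact_force: [-1.1, -0.2, -1.9]
gripper_width: 8.6
grasp_force: 60.2
```

```bash
python3 fr.py
```

```text
t 8.1 tcp [536.73 -24.67  89.9 ] tip [450.09 -24.65  48.8 ] tilt 18.011654296669107 yaw -0.0186974666579454 roll 0.04893530323176446 F [-1.12 -0.33 -1.9 ] M [ 0.03  0.77 -0.02] g 8.569642020170534 60.18311083316803
```

Lip is under the ledge with no contact. I'll feel for the back wall.

>>> servo_tool(
  rotation=[
    [0, 0, 0],
    [0, 0, 0],
    [0, 0, 0],
  ],
  slide=[
    [-0.005, 0.0006, 0],
    [-0.01, 0.0012, 0],
    [-0.01, 0.0012, 0],
  ],
  grip=[-1, -1, -1],
)

```text
clock: 8.48
position: [528.5, -87.7, 90.1]
ee_rot: [-0.656, 0.739, -0.117, 0.104]
contact_force: [1.2, -0.8, -2.1]
gripper_width: 8.4
grasp_force: 60.3
```

>>> servo_tool(
  rotation=[
    [0, 0, 0],
    [0, 0, 0],
  ],
  slide=[
    [-0.005, 0.0006, 0],
    [-0.005, 0.0006, 0],
  ],
  grip=[-1, -1],
)

```text
clock: 8.72
position: [528.2, -87.5, 90.5]
ee_rot: [-0.656, 0.738, -0.118, 0.105]
contact_force: [2.3, -1.5, -2.2]
gripper_width: 8.9
grasp_force: 60.1
```

```bash
python3 fr.py
```

```text
t 8.725 tcp [534.81 -24.31  90.45] tip [448.26 -24.31  49.17] tilt 18.13197756123898 yaw 0.00015444384719415244 roll 0.003098520818299586 F [ 2.43 -1.18 -2.22] M [-0.2  -0.2   0.02] g 8.895696635253085 60.12496769428253
```

>>> servo_tool(
  rotation=[
    [0.0005, 0.0041, 0],
    [0.001, 0.0083, 0],
    [0.0015, 0.0124, 0],
    [0.002, 0.0166, 0],
    [0.002, 0.0166, 0],
  ],
  slide=[
    [0.0055, -0.0007, -0.0082],
    [0.0105, -0.0013, -0.0165],
    [0.0154, -0.0018, -0.0248],
    [0.02, -0.0024, -0.033],
    [0.02, -0.0024, -0.033],
  ],
  grip=[-1, -1, -1, -1, -1],
)

```text
clock: 9.35
position: [531.8, -88.0, 83.3]
ee_rot: [-0.66, 0.744, -0.079, 0.069]
contact_force: [1.0, 0.1, -0.3]
gripper_width: 9.1
grasp_force: 60.4
```

```bash
python3 fr.py
```

```text
t 9.35 tcp [538.49 -24.46  83.29] tip [448.05 -24.38  51.43] tilt 12.03677645384694 yaw -0.052216043208188075 roll 0.02722587578251318 F [ 1.02  0.23 -0.33] M [ 0.07 -0.07  0.02] g 9.077756872367912 60.38648307323456
```

>>> servo_tool(
  rotation=[
    [0.0004, 0.0037, 0],
    [0.0009, 0.0074, 0],
    [0.0013, 0.011, 0],
    [0.0013, 0.011, 0],
  ],
  slide=[
    [0.0035, -0.0004, -0.0075],
    [0.007, -0.0008, -0.015],
    [0.01, -0.0012, -0.0225],
    [0.01, -0.0012, -0.0225],
  ],
  grip=[-1, -1, -1, -1],
)

```text
clock: 9.85
position: [533.6, -88.4, 78.7]
ee_rot: [-0.662, 0.746, -0.052, 0.046]
contact_force: [3.8, 0.6, -0.9]
gripper_width: 8.6
grasp_force: 60.4
```

```bash
python3 fr.py
```

```text
t 9.85 tcp [540.29 -24.64  78.72] tip [447.82 -24.59  53.33] tilt 7.983462233112618 yaw -0.04066328126624031 roll 0.05037983023549653 F [ 3.71  1.05 -0.9 ] M [ 0.1  -0.43 -0.02] g 8.625679940831516 60.36733388900757
```

>>> servo_tool(
  rotation=[
    [0.0003, 0.0028, 0],
    [0.0007, 0.0055, 0],
    [0.001, 0.0083, 0],
    [0.001, 0.0083, 0],
  ],
  slide=[
    [0.002, -0.0002, -0.0055],
    [0.004, -0.0005, -0.011],
    [0.006, -0.0007, -0.0165],
    [0.006, -0.0007, -0.0165],
  ],
  grip=[-1, -1, -1, -1],
)

```text
clock: 10.35
position: [534.5, -88.6, 75.5]
ee_rot: [-0.663, 0.747, -0.033, 0.028]
contact_force: [1.3, 0.1, -0.7]
gripper_width: 8.4
grasp_force: 60.4
```

```bash
python3 fr.py
```

```text
t 10.35 tcp [541.2  -24.65  75.5 ] tip [447.52 -24.61  55.02] tilt 4.964206147817637 yaw -0.03303074836863809 roll 0.04538018541996277 F [ 1.26  0.29 -0.67] M [ 0.05 -0.57  0.01] g 8.424969669875344 60.44105529785156
```

>>> servo_tool(
  rotation=[
    [0.0003, 0.0023, 0],
    [0.0005, 0.0046, 0],
    [0.0008, 0.0069, 0],
    [0.0008, 0.0069, 0],
  ],
  slide=[
    [0.0015, -0.0002, -0.005],
    [0.003, -0.0003, -0.01],
    [0.004, -0.0005, -0.0155],
    [0.004, -0.0005, -0.0155],
  ],
  grip=[-1, -1, -1, -1],
)

```text
clock: 10.85
position: [535.2, -88.7, 72.0]
ee_rot: [-0.664, 0.748, -0.016, 0.014]
contact_force: [0.6, 0.3, -0.2]
gripper_width: 8.6
grasp_force: 60.5
```

```bash
python3 fr.py
```

```text
t 10.85 tcp [541.92 -24.69  72.04] tip [447.43 -24.65  55.7 ] tilt 2.4424628262823767 yaw -0.03189848892384223 roll 0.05761433054531558 F [ 0.6   0.33 -0.15] M [ 0.02 -0.46 -0.03] g 8.628397426782279 60.47523558139801
```

>>> servo_tool(
  rotation=[
    [0.0003, 0.0021, 0],
    [0.0005, 0.0042, 0],
    [0.0005, 0.0042, 0],
  ],
  slide=[
    [0, 0, -0.005],
    [0, 0, -0.0095],
    [0, 0, -0.0095],
  ],
  grip=[-1, -1, -1],
)

```text
clock: 11.22
position: [535.4, -88.7, 70.2]
ee_rot: [-0.664, 0.748, -0.007, 0.005]
contact_force: [3.5, -1.0, -2.1]
gripper_width: 8.8
grasp_force: 60.2
```

```bash
python3 fr.py
```

```text
t 11.225 tcp [542.18 -24.65  70.23] tip [447.3  -24.61  56.33] tilt 0.9632098369567352 yaw -0.029327190993127052 roll 0.04966521401188881 F [ 3.61 -0.62 -2.08] M [-0.14 -0.94  0.02] g 8.840623849362006 60.22992253303528
```

>>> servo_tool(
  rotation=[
    [0.0002, 0.0013, 0],
    [0.0003, 0.0027, 0],
    [0.0003, 0.0027, 0],
  ],
  slide=[
    [0, 0, -0.003],
    [0, 0, -0.006],
    [0, 0, -0.006],
  ],
  grip=[-1, -1, -1],
)

```text
clock: 11.6
position: [535.7, -88.7, 69.3]
ee_rot: [-0.664, 0.748, -0.001, -0.0]
contact_force: [3.8, -1.7, -3.5]
gripper_width: 8.9
grasp_force: 60.1
```

```bash
python3 fr.py
python3 - <<'E'
from h import *
s=shoot('side');cv2.imwrite('pics/s6.png',cv2.resize(s['image'][140:230,230:350,::-1],None,fx=6,fy=6,interpolation=cv2.INTER_CUBIC))
E
```

```text
t 11.6 tcp [542.43 -24.61  69.3 ] tip [447.33 -24.6   56.95] tilt 0.028960949298285653 yaw -0.016628827930334635 roll 0.05805279610030876 F [ 3.95 -1.19 -3.52] M [-0.26 -1.34 -0.05] g 8.940688766892306 60.13656735420227
```

View pics/s6.png

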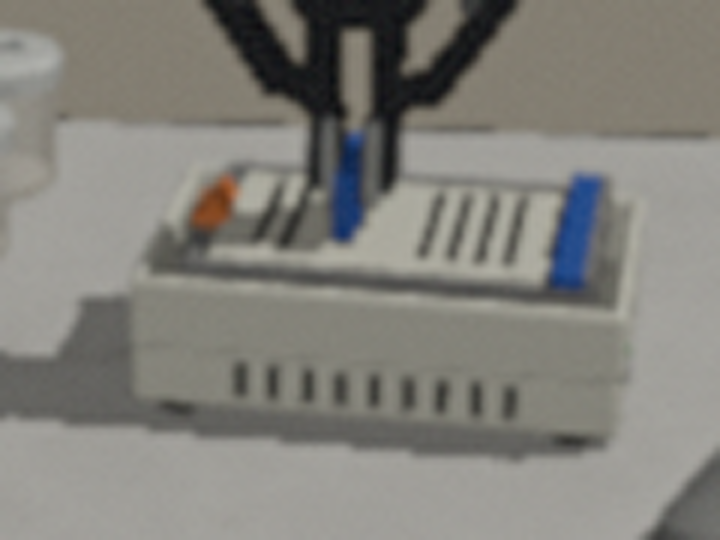

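Side view: the cover lies almost flat, with its lip under the ledge at (575,230) and the catch at (213,205). I'll press down in small steps.

>>> servo_tool(
  rotation=[
    [0, 0, 0],
    [0, 0, 0],
    [0, 0, 0],
  ],
  slide=[
    [0, 0, -0.003],
    [0, 0, -0.006],
    [0, 0, -0.006],
  ],
  grip=[-1, -1, -1],
)

```text
clock: 12.02
position: [535.7, -88.6, 69.2]
ee_rot: [-0.664, 0.748, -0.001, 0.0]
contact_force: [2.7, -0.0, 5.4]
gripper_width: 8.4
grasp_force: 61.4
```

```bash
python3 fr.py
```

```text
t 12.025 tcp [542.48 -24.59  69.22] tip [447.4  -24.61  56.78] tilt 0.08759964977006625 yaw 0.00785627165935018 roll 0.06010437190383595 F [2.69 0.32 5.36] M [-0.15 -0.67 -0.04] g 8.380711841863338 61.35211229324341
```

>>> servo_tool(
  rotation=[
    [0, 0, 0],
    [0, 0, 0],
    [0, 0, 0],
  ],
  slide=[
    [0, 0, -0.003],
    [0, 0, -0.005],
    [0, 0, -0.005],
  ],
  grip=[-1, -1, -1],
)

```text
clock: 12.4
position: [535.8, -88.7, 69.2]
ee_rot: [-0.664, 0.748, -0.001, 0.0]
contact_force: [1.3, -0.6, 10.5]
gripper_width: 9.0
grasp_force: 62.2
```

```bash
python3 fr.py; python3 look.py 7 | tail -5
```

```text
t 12.4 tcp [542.5  -24.62  69.17] tip [447.42 -24.68  56.7 ] tilt 0.1008505661349443 yaw 0.026485426113903934 roll 0.07288158397698546 F [ 1.39 -0.44 10.54] M [ 0.01 -0.06  0.01] g 9.001587692619957 62.165329456329346
  z pct [60.4 67.3 68.5 69.1 69.9] med [447.  -87.8  68.5]
blue [ 260  220   27  134 3192] [272.6 285.5] ((273.0, 286.5), (133.0, 26.0), 90.0)
  z pct [70.3 89.8 90.4 90.9 91.6] med [534.2 -93.4  90.4]
orange [ 133  237   39   69 2094] [152.2 270. ] ((152.076416015625, 270.80224609375), (69.0210189819336, 34.60531997680664), 84.5596694946289)
  z pct [57.1 66.2 68.2 70.9 72.9] med [587.1 -94.8  68.2]
```

View pics/w7.png

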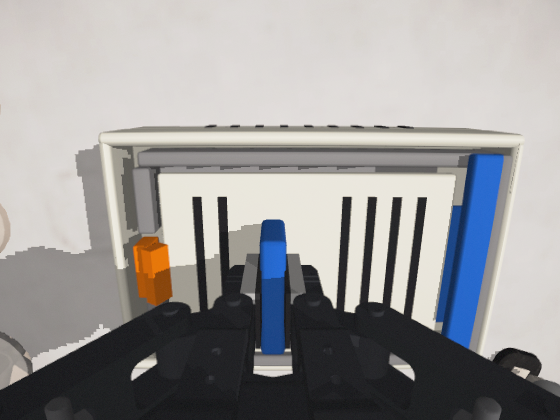

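Run:
```python
from fr import *
for n in('4','7'):
    im=pickle.load(open(f'w{n}.pkl','rb'));P=cloud(im,im['T'])@F.T;D=im['depth']>0
    o=P[blobs(im,'orange')[0][0]&D]
    print(n,'orange X by z',[(z,np.percentile(o[(o[:,2]>z)&(o[:,2]<z+2)][:,0],[2,50,98])) for z in range(60,74,2) if ((o[:,2]>z)&(o[:,2]<z+2)).sum()>5])
q=P[180:300,165:190];q=P[180:300];
for c0,c1,r0,r1 in((164,172,180,230),(175,190,180,260),(205,216,200,280),(230,250,180,240),(300,335,180,240),(430,445,180,280)):
    w=P[r0:r1,c0:c1].reshape(-1,3);print((c0,c1),np.median(w,0))
```

```text
4 orange X by z [(62, array([588.35, 588.64, 588.72])), (64, array([587.95, 589.35, 603.48])), (66, array([588.19, 599.72, 602.6 ])), (68, array([589.41, 591.11, 598.28])), (70, array([590.81, 594.4 , 597.89])), (72, array([591.17, 593.1 , 595.22]))]
7 orange X by z [(60, array([595.14, 598.81, 603.53])), (62, array([588.54, 595.83, 603.46])), (64, array([588.21, 589.44, 603.4 ])), (66, array([588.74, 599.94, 603.01])), (68, array([589.76, 591.37, 598.65])), (70, array([591.14, 594.75, 598.16])), (72, array([592.26, 593.55, 595.58]))]
(164, 172) [587.13 -53.08  62.67]
(175, 190) [581.18 -46.22  62.66]
(205, 216) [569.25 -36.8   62.7 ]
(230, 250) [555.65 -50.83  62.7 ]
(300, 335) [521.87 -50.78  62.77]
(430, 445) [467.4  -41.57  62.83]
```

Plate level at 62.7 mm and the catch nose back at X≈588 over the edge, so it is seated and latched. I'll ease off and let go.

>>> servo_tool(
  rotation=[
    [0, 0, 0],
    [0, 0, 0],
    [0, 0, 0],
    [0, 0, 0],
    [0, 0, 0],
    [0, 0, 0],
  ],
  slide=[
    [0.001, 0, 0.006],
    [0.002, 0, 0.009],
    [0.002, 0, 0.009],
    [0.002, 0, 0.009],
    [0.002, 0, 0.009],
    [0.002, 0, 0.009],
  ],
  grip=[-1, -1, -0.9, -0.6, -0.4, -0.4],
)

```text
clock: 13.2
position: [534.5, -88.6, 68.2]
ee_rot: [-0.664, 0.748, 0.001, -0.001]
contact_force: [-0.6, 0.0, 0.4]
gripper_width: 25.6
grasp_force: 0.0
```

>>> servo_tool(
  rotation=[
    [0, 0, 0],
    [0, 0, 0],
    [0, 0, 0],
    [0, 0, 0],
    [0, 0, 0],
    [0, 0, 0],
  ],
  slide=[
    [0, 0, 0],
    [0, 0, 0.04],
    [0, 0, 0.1],
    [0, 0, 0.3],
    [0, 0, 0.5],
    [0, 0, 0.5],
  ],
  grip=[-0.4, -0.4, -0.4, -0.4, -0.4, -0.4],
)

```text
clock: 13.95
position: [538.1, -88.6, 173.7]
ee_rot: [-0.664, 0.748, -0.003, 0.003]
contact_force: [-0.1, 0.3, 0.3]
gripper_width: 25.6
grasp_force: 0.0
```

>>> servo_tool(
  rotation=[
    [0, 0, 0],
    [0, 0, 0],
    [0, 0, 0],
    [0, 0, 0],
  ],
  slide=[
    [0, 0.15, 0.1],
    [0, 0.35, 0.2],
    [0, 0.5, 0.2],
    [0, 0.5, 0.2],
  ],
  grip=[-0.4, -0.4, -0.4, -0.4],
)

```text
clock: 14.45
position: [535.3, 12.9, 208.9]
ee_rot: [-0.665, 0.747, -0.0, -0.0]
contact_force: [-0.9, -0.6, 0.4]
gripper_width: 25.2
grasp_force: 0.0
```

```bash
python3 look.py 8|grep -A1 orange
python3 - <<'E'
from fr import *
im=pickle.load(open('w8.pkl','rb'));P=cloud(im,im['T'])@F.T
o=P[blobs(im,'orange')[0][0]];print('catch',np.percentile(o[:,0],[2,50]))
hsv=cv2.cvtColor(im['image'],cv2.COLOR_RGB2HSV)
w=P[(hsv[...,1]<60)&(hsv[...,2]>120)&(abs(P[...,1]+22)<42)&(P[...,0]>463)&(P[...,0]<588)&(abs(P[...,2]-62)<12)]
A=np.c_[w[:,0]-526,w[:,1]+22,np.ones(len(w))];k=np.linalg.lstsq(A,w[:,2],rcond=None)[0];print('plane',np.degrees(k[:2]),k[2],len(w))
E
```

```text
orange [174  49  22  38 750] [184.3  68.2] ((184.209228515625, 67.76615905761719), (37.49773025512695, 20.523906707763672), 86.8201675415039)
  z pct [64.3 66.6 68.6 71.1 73.3] med [587.4 -92.6  68.6]
catch [588.2  594.02]
plane [-0.12 -0.02] 62.85337744249487 14715
```

View pics/w8.png

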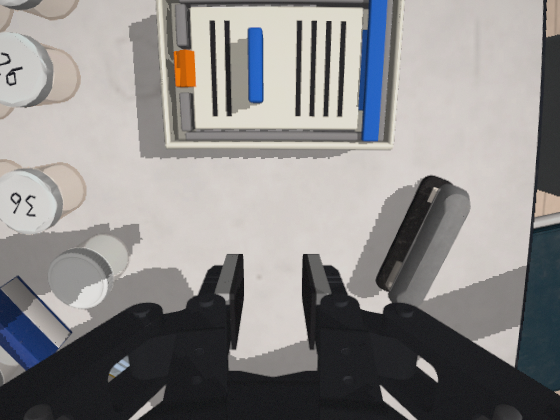

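The cover is flat in the bay, with its lip under the ledge at (370,70) and the catch at (185,68) over its edge. The gripper is clear, so I'll hand in.

```bash
python3 -c "from bench import *;print(job_done())"
```

```text
the job is handed in; nothing more can be done
None
```

The cover is back on the air cleaner: lip hooked under the ledge, plate flat on its seat, catch back over its edge in the last images, gripper clear; I handed the job in at about 14.5 s.

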